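# Clamp the split glass mould with its draw latch

### The job

The split glass mould stands open. Swing its loose half shut, lay the draw latch's wire loop over the hooked keeper so that the cross-bar lies behind the hook, then push the lever over its centre and down until it lies fully flat and the mould is clamped tight. Leave everything else on the bench where it stands.

Things in the scene. Friction and masses are not known exactly. Their poses are not given: they have to be found in the camera images.
- mould: dark iron split mould on a fixed base plate (260 x 320 x 10); origin under the plate's centre. Place and yaw vary. Split of the shut mould: plane y = 0. Fixed half: x -75 to 62, y -80 to 0 (rib to -91), z 12 to 92; the swinging half mirrors it at y 0 to 80 when shut. Hinge at the +x end; the draw latch lies across the top at x = -48, on the fixed half, its keeper on the swinging half
- mould_hinge (a point): point on the vertical hinge axis of the swinging half at the height of the mould's top: x 72, y 0, z 92 mm in the mould's frame; axes as the mould's
- mould_half (a joint): opening angle of the swinging half about the vertical hinge axis, rad: 0 shut, grows to 1.1 as its -x end swings out to the mould's +y side. Stiff hinge (0.25 N m friction, about 2 N at its end): it stays where it is left
- push_spot (a point): point on the flat outer face of the swinging half, 125 mm from the hinge along the half, 30 mm below its top edge: a good place to push it shut; its y axis is the outward normal of that face, z up
- keeper (a point): seat of the keeper on the swinging half: the drawn-tight cross-bar's centre, 4.5 above the half's top; 120 from the hinge along the half, 40 from the split; its y points away from the split. The keeper is a steel hook 22 wide: upright 3 to 8 mm on the split side of the seat, 13 high, with a 3 mm lip on top reaching 5 beyond the seat in +y. The bar comes down beyond the lip, then is drawn under it
- latch_pivot (a point): middle of the lever's pivot axis (along the mould's x), on the fixed half: x -48, y -22, z 108 mm in the mould's frame (16 above the top); axes as the mould's
- lever (a joint): lever angle, rad: 0 closed, lying flat on the fixed half towards the mould's -y (7 degrees below level); 1.69 upright; grows to its stop at 2.1, leaning over towards +y. Starts raised (1.78 to 2.1); stays where left (0.035 N m friction). With the loop hooked the springs resist (up to about 5 N at its end) until past centre at about 0.3, then pull it down to 0
- lever_end (a point): near the free end of the lever plate, 54 mm from its pivot (plate 20 wide, 28 wide at the end, 5 thick, 60 long from the pivot)
- bail (a joint): angle of the wire loop to the lever, rad: grows as the loop swings up and back from the keeper, stop at 4.0. Pivoted on the lever 24 mm from the lever's pivot, it straddles the lever. 65 g, turns freely, falls by gravity. Its elevation above the mould's +y is bail - lever - 0.1 rad: it starts leaning back past upright against its stop, and falls onto the swinging half once pushed past upright
- draw_loop (a joint): stretch of the loop's springs, m: 0 slack, about 0.003 to 0.005 when clamped (8000 N/m); slides out along the loop
- loop_bar (a point): middle of the loop's cross-bar (6 thick, 36 long, along the mould's x) at the end of the loop, 82 mm from the loop's pivot. With the swinging half shut and the lever at 1.75 or more, the bar comes down 12 to 24 mm beyond the keeper's seat
- jacks: bystander: steel jacks (sprung glass tongs, two bars), about 260 long lying on the bench; origin under its centre
- wood_block: bystander: small wooden block cup (80 across, 45 high) with a rod handle, near the far right corner of the mould; origin under the cup
- paperweight: bystander: small green glass paperweight, 48 across, 37 high, standing on the mould's base plate beside the fixed half; origin under its centre
- cork_paddle: bystander: flat cork board 70 x 170 x 14 behind the mould; origin under its centre
- wax_tin: bystander: round brass-coloured tin, 64 across, 45 high; origin under its centre
- water_bottle: bystander: clear bottle, 66 across, 200 high, at the left; origin under its centre
- rod_basket: bystander: pink slatted plastic basket, 150 x 160 x 90, at the right; origin under its centre

How it is judged:
By the outcome, as a careful person would: the job done as asked, in the order asked, and still so for the second after the job is handed in, with the robot touching nothing.
It also fails if it takes over 64 s, if anything falls off the work surface, if the arm or the gripper's body presses on something with over 40 N, if the wrist force passes 120 N, or if a joint passes its speed limit or range.

### The arm

A 6-joint arm with a two-finger parallel gripper is mounted at the origin on the work surface. World frame = base frame: x ahead of the robot, y to its left, z up, the work surface at z = 0. Lengths are in m, angles in rad, forces in N, time in s.
With the tool pointing down it reaches from about 0.325 to 0.775 m from the base axis. Payload 5.5 kg.
Tool frame: the origin (TCP) lies at the very end of the fingers, on their centre line; the grasp point (between the pads) lies 19 mm behind it; z points along the fingers, y is the direction in which the jaws open and shut (so a half turn about z gives the same grasp; the last joint's range is limited). The gripper opens to 85 mm and grips with 20 to 120 N. Pads are 22 mm wide; open, the fingers measure 114 mm over their backs; the gripper's body (76 mm by 85 mm) begins 54 mm behind the grasp point. The pads swing forward as they close: fully open they stand 13 mm farther back than shut.
Start: joints at [-1.269, 0.091, 1.231, -0, 1.82, -0.057], TCP at [0.211, -0.562, 0.231] pointing down, gripper open.
Joint ranges: [-2.87, 2.87], [-0.86, 2.18], [0.17, 2.46], [-1.51, 4.65], [0.06, 2.69], [-2.65, 2.65]. Speed limits (rad/s): [2.57, 2.57, 3.01, 3.14, 3.14, 3.14].

### API

Orientations are given as a rotation vector (axis times angle).
In Python, from plant import * gives the robot as it stands. The module is installed in compiled form; this text tells all that it offers. Calls block until the motion is done:
- reach(position, orientation): joint-space move of the TCP to a pose.
- servo_line(position, velocity=0.15, orientation=None): straight line of the TCP; orientation=None keeps the orientation; velocity is the mean speed in m/s.
- move_joints(angles): joint-space move.
- command_gripper(opening, grip_force=None): finger opening in m; grip_force is the grip in N (None keeps the last); returns when the fingers have stopped.
- pause(seconds).
- inverse_kinematics(position, orientation): joint angles nearest the present ones, or None.
- read_state(): the state.
- grab_frame(name): name is "scene" or "top"; returns a dict with "pixels" (480x640x3 uint8, red, green, blue), "K" (3x3 intrinsics, pixels), "extrinsics" (4x4, takes a point from world to camera coordinates). Camera axes: x right, y down, z forward; pixel columns grow to the right and rows downward; lengths in m; the calibration is good to about 2 mm. A picture is of the moment at which its call begins. There is no depth.
A pose or a line that the arm cannot do raises Unreachable and nothing moves.
- hand_in(): hands the job in, once; it reports no verdict.
Trained networks look in a picture, given as the dict that the camera call returned (one of the last four; its "shot" number tells which), for a name from the list of things; names that differ only in an ending like _2 or _b are one class to them, and where a whole thing is asked for, a point or a joint stands for the part that bears it (a point fixed in the world has none). Each returns a list of dicts, best first, with "conf" (0 to 1); they miss things now and then, are a little off and sometimes report something else, mostly with a low value. They report only what shows in the picture. A call takes as long as a camera call.
- outline_of(label, picture): "region" (480x640 bool, what is visible of it).
- mark_of(label, picture): "at" ([x, y, z] in m, in world coordinates, good to about 4 mm: a listed point, or the origin of a listed thing).
The state is a dict: "clock": time; "joint_pos": joint angles; "joint_velocities": joint speeds; "tau": joint torques, N m; "ee_pos": TCP position; "eef_rot": TCP orientation; "ft_force": force on the tool from outside, world axes, zero at the start; "ft_torque": the same for the moment, N m; "finger_gap": finger opening in m.
Only numpy, scipy, OpenCV 4.12 (cv2) and the standard library are available. Lean on these libraries where they do the work, as an engineer would, in place of code of your own. Each camera call takes 0.05 s, during which the arm holds its last target.

## Working session

There is one attempt and no reset: what is moved stays moved. The work goes in short steps, each a Python script; the robot and the scene stay as the last script left them, time stands still between calls to the robot, and variables do not carry over. Pictures are saved under pics/ and viewed, and the job is handed in when it is done.

```bash
mkdir -p pics; cat > h.py <<'E'
from plant import *
import numpy as np, cv2
from scipy.spatial.transform import Rotation as R
def save(n,f): cv2.imwrite(f'pics/{n}.png',f['pixels'][:,:,::-1])
def proj(f,p):
    q=f['extrinsics']@np.append(p,1); u=f['K']@q[:3]; return u[:2]/u[2]
E
python3 - <<'E'
from h import *
for c in ['scene','top']:
    f=grab_frame(c); save(c+'0',f)
    for n in ['mould','mould_hinge','push_spot','keeper','latch_pivot','lever_end','loop_bar','paperweight','wood_block','cork_paddle','wax_tin','jacks','water_bottle','rod_basket']:
        r=mark_of(n,f)
        print(c,n,[(np.round(d['at'],4),round(d['conf'],2),proj(f,d['at']).round()) for d in r[:2]])
print(read_state())
E
```

```text
scene mould [(array([5.577e-01, 1.103e-01, 5.000e-04]), 0.66, array([365., 266.]))]
scene mould_hinge [(array([0.6318, 0.1135, 0.0916]), 0.64, array([351., 251.])), (array([0.5733, 0.2515, 0.0625]), 0.32, array([403., 270.]))]
scene push_spot [(array([0.5704, 0.2477, 0.0614]), 0.8, array([403., 269.]))]
scene keeper [(array([0.5517, 0.2143, 0.0978]), 0.74, array([398., 251.]))]
scene latch_pivot [(array([0.5103, 0.084 , 0.1064]), 0.72, array([370., 226.]))]
scene lever_end [(array([0.5061, 0.0954, 0.1664]), 0.78, array([375., 209.]))]
scene loop_bar [(array([0.5095, 0.0659, 0.2107]), 0.46, array([367., 193.]))]
scene paperweight [(array([ 0.6305, -0.005 ,  0.0069]), 0.65, array([320., 259.]))]
scene wood_block [(array([ 0.7214, -0.0414,  0.0011]), 0.82, array([290., 269.])), (array([ 5.608e-01,  1.083e-01, -2.000e-04]), 0.49, array([364., 266.]))]
scene cork_paddle [(array([ 0.7415,  0.1671, -0.0012]), 0.7, array([340., 304.]))]
scene wax_tin [(array([0.7108, 0.34  , 0.0012]), 0.97, array([399., 326.])), (array([0.5567, 0.2172, 0.0933]), 0.66, array([398., 254.]))]
scene jacks [(arra
[... 1513 characters left out ...]
79]), 0.21, array([274., 301.]))]
{'clock': 1.5, 'joint_pos': array([-1.26869118e+00,  9.11103972e-02,  1.23073163e+00, -1.74713464e-05,
        1.81977705e+00, -5.66972267e-02]), 'joint_velocities': array([-0.00059722, -0.00010853,  0.00101896, -0.00033202, -0.00120157,
        0.00122409]), 'tau': array([-3.47863906e-04, -4.58453107e+01, -4.18088579e+01, -1.28426773e-04,
        7.93318814e-04,  4.82233952e-05]), 'ee_pos': array([ 0.21069011, -0.56180492,  0.23125111]), 'eef_rot': array([-3.09114980e+00, -5.60576099e-01,  3.14781435e-05]), 'ft_force': array([0.50802633, 0.29944218, 0.72805232]), 'ft_torque': array([ 0.04086111, -0.03341577,  0.04185078]), 'finger_gap': 0.08576561532017735}
```

```bash
python3 -c "
import cv2
a=cv2.imread('pics/scene0.png');b=cv2.imread('pics/top0.png')
cv2.imwrite('pics/sc.png',cv2.resize(a[150:350,270:480],(798,760))[:600]);cv2.imwrite('pics/tc.png',cv2.resize(b[170:350,90:350],(800,554)))"
```

```text
(no output)
```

View pics/scene0.png

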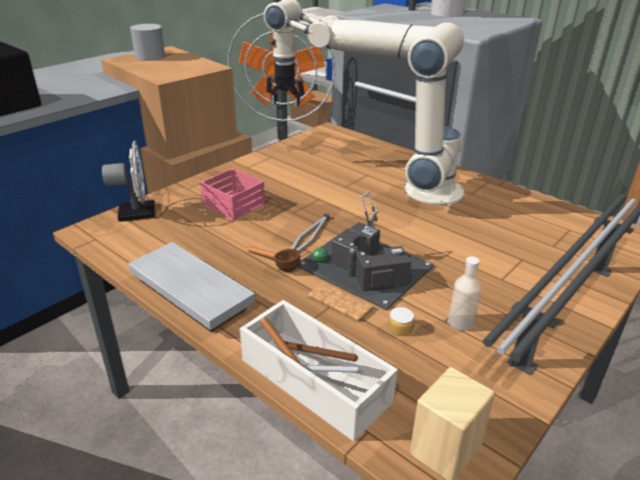

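View pics/sc.png

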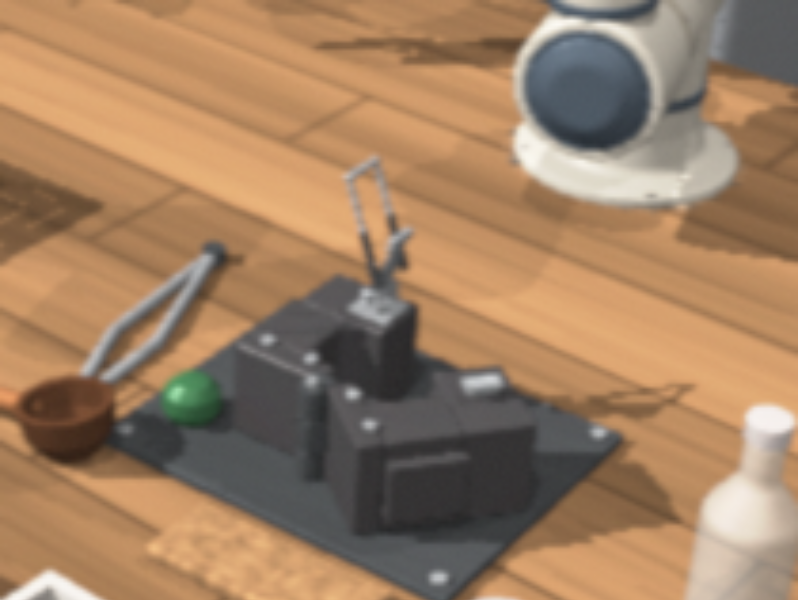

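View pics/tc.png

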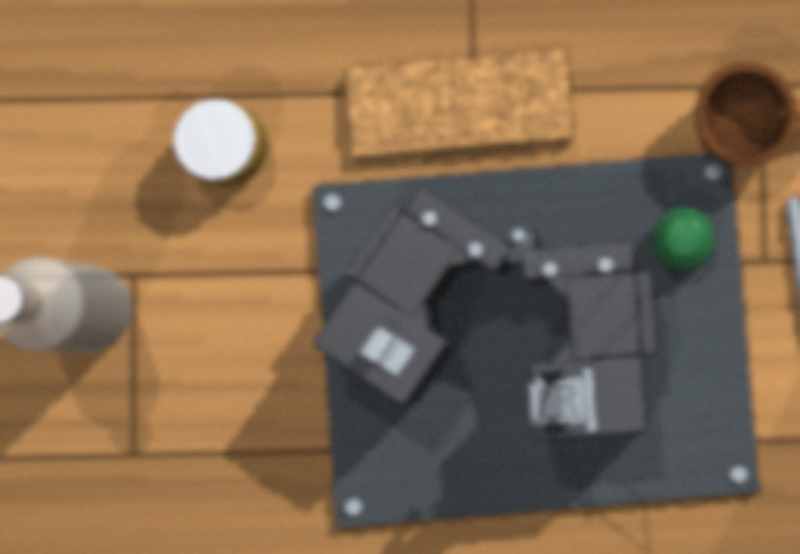

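The scene view has the mould at (365,266), half open, with the lever and loop raised at about (370,205). In the top view the plate bolts are at crop (333,202), (713,173), (353,508) and (739,475). The pose I fit from these should be better than any single mark.

```bash
cat > /tmp/a.py <<'E'
from h import *
f=grab_frame('top')
def ray(uv,z):
    E=f['extrinsics'];Rm=E[:3,:3];t=E[:3,3];c=-Rm.T@t
    d=Rm.T@np.linalg.inv(f['K'])@np.array([*uv,1]);return (c+d*(z-c[2])/d[2])
g=cv2.cvtColor(f['pixels'],cv2.COLOR_RGB2GRAY).astype(float)
P=[]
for b in [(333,202),(713,173),(353,508),(739,475)]:
    u=b[0]/3.077+90;v=b[1]/3.077+170
    u0,v0=int(round(u)),int(round(v))
    w=np.clip(g[v0-4:v0+5,u0-4:u0+5]-110,0,None);yy,xx=np.mgrid[v0-4:v0+5,u0-4:u0+5]
    c=((w*xx).sum()/w.sum(),(w*yy).sum()/w.sum());P.append(ray(c,0.012)[:2]);print(np.round(c,1),P[-1].round(4))
P=np.array(P);c=P.mean(0)
ey=(P[0]-P[1]+P[2]-P[3]);ex=(P[0]-P[2]+P[1]-P[3])
print('c',c,'yaws',np.arctan2(-ey[0],ey[1]),np.arctan2(ex[1],ex[0]),np.linalg.norm(ey)/2,np.linalg.norm(ex)/2)
yaw=(np.arctan2(-ey[0],ey[1])+np.arctan2(ex[1],ex[0]))/2
Rm=np.array([[np.cos(yaw),-np.sin(yaw)],[np.sin(yaw),np.cos(yaw)]])
m={'mould_hinge':(.0720,0),'latch_pivot':(-.048,-.022)}
print({k:c+Rm@v for k,v in m.items()})
for n,a in dict(keeper=[(0.5517,0.2143),(.5588,.2153)],push=[(.5704,.2477),(.5718,.2528)],lever=[(.5061,.0954),(.51,.096)],bar=[(.5095,.0659),(.5144,.0603)]).items():
    print(n,[(Rm.T@(np.array(x)-c)).round(4) for x in a])
E
python3 /tmp/a.py
```

```text
[197.5 235.1] [0.6679 0.2607]
[320.7 225.7] [ 0.6843 -0.0274]
[204.5 334.2] [0.4382 0.2462]
[329.7 323.6] [ 0.4558 -0.0434]
c [0.56156054 0.10902091] yaws 0.05886663381195214 0.06634988415995438 0.2893387485714595 0.22959508192112407
{'mould_hinge': array([0.63341947, 0.11352576]), 'latch_pivot': array([0.51503106, 0.08406078])}
keeper [array([-0.0033,  0.1057]), array([0.0039, 0.1062])]
push [array([0.0175, 0.1379]), array([0.0192, 0.1429])]
lever [array([-0.0562, -0.0101]), array([-0.0523, -0.0098])]
bar [array([-0.0547, -0.0398]), array([-0.0501, -0.0457])]
```

```bash
cat >> h.py <<'E'
C=np.array([0.5616,0.1090]);YAW=0.0626
def r2(a): return np.array([[np.cos(a),-np.sin(a)],[np.sin(a),np.cos(a)]])
def W(p): return np.append(C+r2(YAW)@np.array(p[:2]),p[2])
def L(p): return np.append(r2(YAW).T@(np.array(p[:2])-C),p[2])
def ori(a=0.0):  # tool down, tool y along mould x turned by a
    a=a+YAW
    M=np.array([[-np.sin(a),np.cos(a),0],[np.cos(a),np.sin(a),0],[0,0,-1]]).T
    return R.from_matrix(M).as_rotvec()
def half(x,y,z,th): # point in half frame rel. hinge -> mould
    q=r2(-th)@np.array([x,y]); return W((q[0]+.072,q[1],z))
def st():
    s=read_state(); f=s['ft_force'];fl=r2(YAW).T@f[:2]
    print('t %.2f'%s['clock'],'ee',L(s['ee_pos']).round(4),'F',fl.round(1),f[2].round(1),'gap',round(s['finger_gap'],4)); return s
E
python3 - <<'E'
from h import *
R0=ori(); 
command_gripper(0.0)
th=.645
reach(half(-.125,.130,.26,th),ori(-th)); st()
servo_line(half(-.125,.130,.060,th),0.2); st()
servo_line(half(-.125,.093,.060,th),0.1); st()
for t in np.arange(.6,0.09,-.1):
    servo_line(half(-.125,.091,.060,t),0.1,ori(-t)); st()
save('s1',grab_frame('scene'));save('t1',grab_frame('top'))
E
python3 -c "
import cv2
a=cv2.imread('pics/scene0.png')
a=cv2.imread('pics/s1.png');b=cv2.imread('pics/t1.png')
cv2.imwrite('pics/sc1.png',cv2.resize(a[170:320,290:490],(800,600)));cv2.imwrite('pics/tc1.png',cv2.resize(b[170:350,110:350],(800,600)))"
```

```text
t 5.59 ee [0.0506 0.1781 0.26  ] F [0.7 0. ] -0.2 gap 0.0002
t 6.74 ee [0.0512 0.1793 0.062 ] F [0.9 0. ] 0.6 gap -0.0
t 7.26 ee [0.0285 0.1496 0.0611] F [-0.4  0.6] 0.7 gap 0.0
t 7.51 ee [0.0204 0.1459 0.0602] F [0.7 0.1] -0.6 gap -0.0005
t 7.82 ee [0.0061 0.1398 0.06  ] F [0.8 0.1] -0.1 gap -0.0003
t 8.12 ee [-0.0073  0.1325  0.0601] F [0.2 0.5] 0.5 gap 0.0
t 8.43 ee [-0.0201  0.1239  0.0601] F [0.7 0.2] 0.3 gap -0.0
t 8.74 ee [-0.032   0.1141  0.0601] F [1.4 1.2] -0.3 gap -0.0002
t 9.05 ee [-0.0429  0.1031  0.0601] F [-0.3  0.6] 0.2 gap 0.0001
```

View pics/sc1.png

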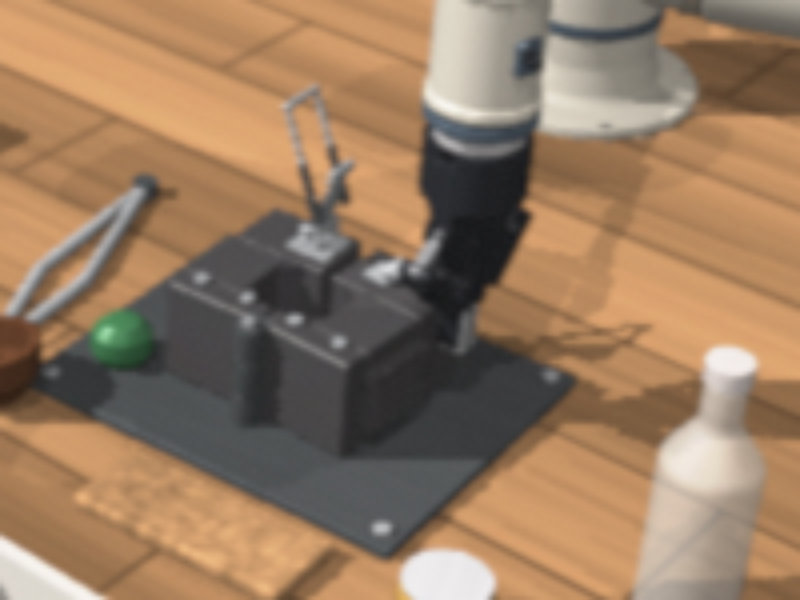

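View pics/tc1.png

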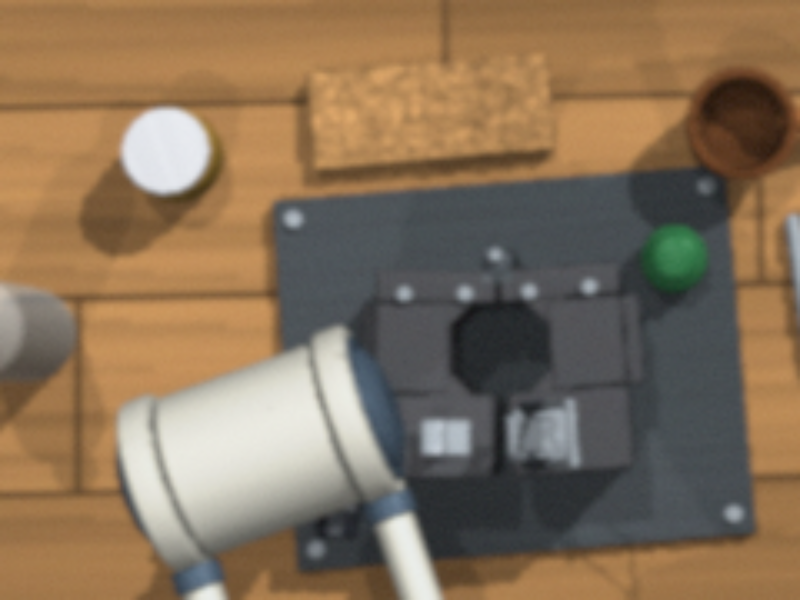

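The half is nearly shut: in the top crop there is a narrow gap at x≈497. I'll keep pushing until I feel contact.

```bash
python3 - <<'E'
from h import *
for t in [.06,.02,0,-.01,-.02,-.03,-.04,-.05]:
    servo_line(half(-.125,.091,.060,t),0.06,ori(-max(t,0))); s=st()
    if np.linalg.norm(s['ft_force'])>12: break
p=L(read_state()['ee_pos'])
servo_line(W((p[0],p[1]+.03,.06)),.15)
servo_line(W((p[0]-.01,p[1]+.03,.30)),.3);
st()
save('s2',grab_frame('scene'));f=grab_frame('top');save('t2',f)
for n in ['keeper','push_spot','loop_bar','lever_end','latch_pivot']:
    print(n,[(L(d['at']).round(4),round(d['conf'],2)) for d in mark_of(n,f)[:2]])
E
python3 -c "
import cv2
b=cv2.imread('pics/t2.png')
a=cv2.imread('pics/s2.png');cv2.imwrite('pics/sc2.png',cv2.resize(a[170:320,290:490],(800,600)));cv2.imwrite('pics/tc2.png',cv2.resize(b[170:350,110:350],(800,600)))"
```

```text
t 9.40 ee [-0.0471  0.0984  0.06  ] F [ 0.7 -0.1] -0.3 gap -0.0002
t 9.65 ee [-0.051   0.0935  0.06  ] F [-0.1  0. ] -0.2 gap 0.0
t 9.90 ee [-0.0528  0.0913  0.0601] F [0.6 0.9] -0.3 gap 0.0001
t 10.15 ee [-0.053   0.0913  0.0602] F [5.2 6.8] -1.9 gap 0.0001
t 10.40 ee [-0.0532  0.0914  0.0603] F [ 7.  11.5] -5.0 gap -0.0002
t 11.72 ee [-0.0634  0.1209  0.2982] F [0.6 1. ] -1.0 gap 0.0003
keeper [(array([-0.049 ,  0.0401,  0.0999]), 0.66)]
push_spot [(array([-0.0537,  0.0834,  0.0634]), 0.97)]
loop_bar [(array([-0.054 , -0.043 ,  0.2101]), 0.67)]
lever_end []
latch_pivot [(array([-0.0487, -0.0266,  0.1095]), 0.88), (array([-0.0499, -0.0071,  0.1584]), 0.64)]
```

View pics/tc2.png

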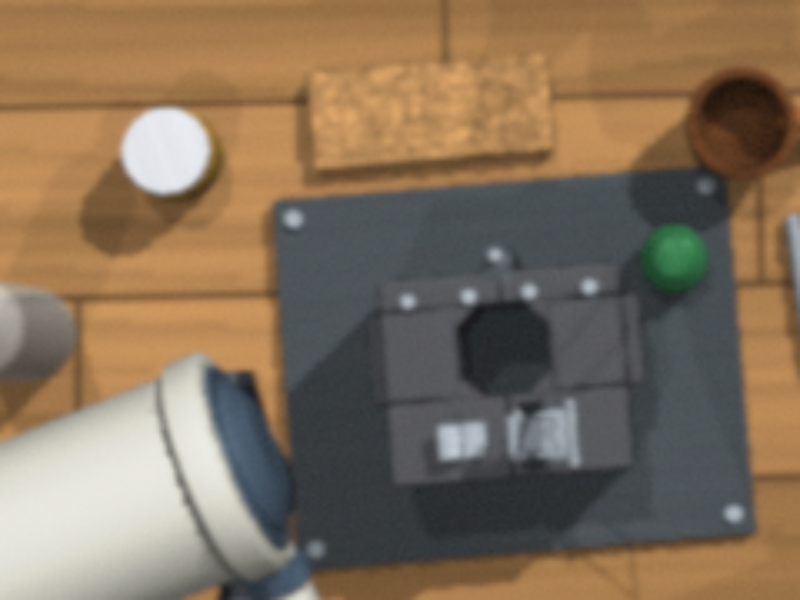

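View pics/sc2.png

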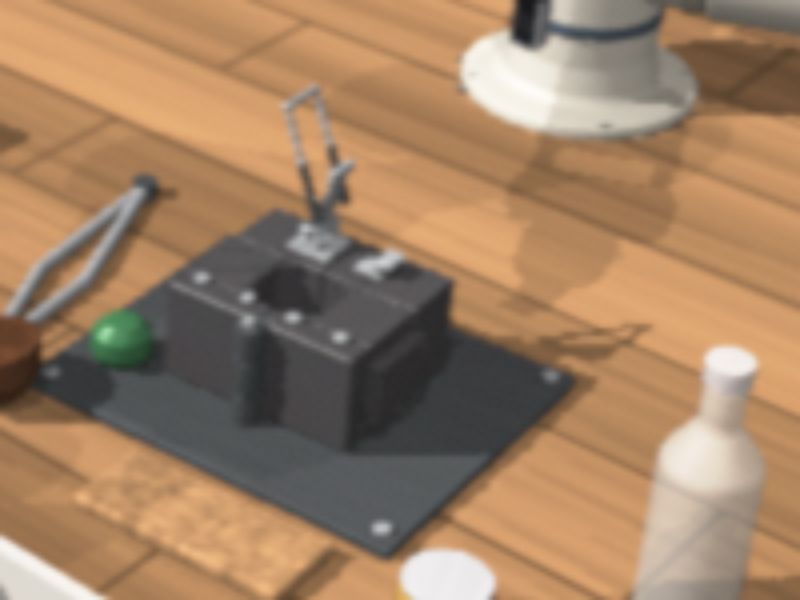

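The mould is shut and the seam is closed. The loop bar is at local y = -43 mm. Next I push the loop over from behind.

```bash
python3 - <<'E'
from h import *
reach(W((-.049,-.078,.30)),ori()); st()
servo_line(W((-.049,-.078,.195)),.2); st()
for y in [-.055,-.04,-.03,-.022,-.015]:
    servo_line(W((-.049,y,.195)),.06); st()
pause(.4)
save('s3',grab_frame('scene'));f=grab_frame('top');save('t3',f)
E
python3 -c "
import cv2
b=cv2.imread('pics/t3.png')
a=cv2.imread('pics/s3.png');cv2.imwrite('pics/sc3.png',cv2.resize(a[170:320,290:490],(800,600)));cv2.imwrite('pics/tc3.png',cv2.resize(b[170:350,110:350],(800,600)))"
```

```text
t 12.88 ee [-0.049  -0.0772  0.3001] F [-0.3 -0. ] -0.5 gap 0.0
t 13.56 ee [-0.0486 -0.0771  0.1963] F [0.4 0.8] -0.2 gap 0.0003
t 14.09 ee [-0.0489 -0.0547  0.1952] F [ 0.7 -0.6] -0.2 gap -0.0002
t 14.49 ee [-0.049  -0.0396  0.1949] F [-0.3 -0.8] 0.4 gap -0.0001
t 14.81 ee [-0.049  -0.0296  0.195 ] F [0.  0.3] 0.2 gap -0.0
t 15.09 ee [-0.049  -0.0217  0.195 ] F [0.  0.2] -0.0 gap -0.0002
t 15.36 ee [-0.049  -0.0147  0.195 ] F [-0.7  0.4] -0.9 gap -0.0002
```

View pics/sc3.png

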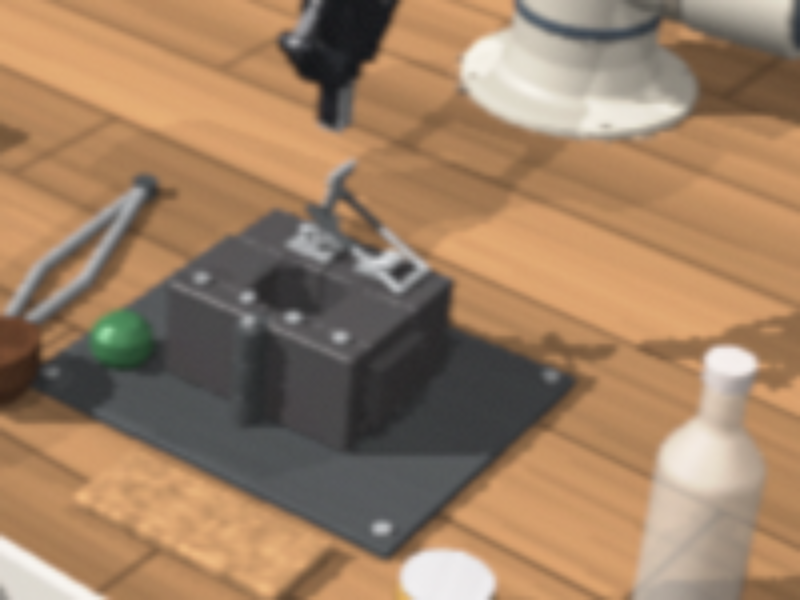

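The loop has fallen over the keeper: in the crop the bar is at about (415,280), past the hook at (380,265). Next comes the lever.

```bash
cat >> h.py <<'E'
def lev(phi,r=.053,off=.0025,w=.011):
    e=phi-.122
    return W((-.048,-.022-r*np.cos(e)+off*np.sin(e)+w,.108+r*np.sin(e)+off*np.cos(e)))
E
python3 - <<'E'
from h import *
servo_line(W((-.049,-.015,.26)),.25)
servo_line(W((-.049,.035,.26)),.25)
for c in ['scene','top']:
    f=grab_frame(c)
    for n in ['lever_end','loop_bar','latch_pivot','keeper']:
        print(c,n,[(L(d['at']).round(4),round(d['conf'],2)) for d in mark_of(n,f)[:1]])
servo_line(W((-.048,.03,.162)),.2); st()
for p in [2.0,1.85,1.7,1.55,1.4,1.25,1.1]:
    servo_line(lev(p),.08); st()
save('s4',grab_frame('scene'));f=grab_frame('top');save('t4',f)
E
python3 -c "
import cv2
b=cv2.imread('pics/t4.png')
a=cv2.imread('pics/s4.png');cv2.imwrite('pics/sc4.png',cv2.resize(a[170:320,290:490],(800,600)));cv2.imwrite('pics/tc4.png',cv2.resize(b[170:350,110:350],(800,600)))"
```

```text
scene lever_end [(array([-0.0524, -0.0069,  0.1619]), 0.75)]
scene loop_bar [(array([-0.0568,  0.0616,  0.0952]), 0.39)]
scene latch_pivot [(array([-0.0506, -0.02  ,  0.1076]), 0.69)]
scene keeper [(array([-0.0492,  0.0422,  0.0976]), 0.88)]
top lever_end [(array([ 0.15  , -0.165 ,  0.0045]), 0.67)]
top loop_bar []
top latch_pivot [(array([-0.0519, -0.0236,  0.1108]), 0.84)]
top keeper []
t 17.76 ee [-0.0476  0.0301  0.1632] F [ 0.1 -0.5] 1.0 gap -0.0
t 18.19 ee [-0.0479  0.0067  0.1581] F [0.6 0.6] -0.1 gap -0.0
t 18.44 ee [-0.0479 -0.0006  0.1602] F [-0.5 -0.2] -0.3 gap 0.0002
t 18.69 ee [-0.048  -0.0086  0.161 ] F [-0.8 -0.3] 0.7 gap -0.0003
t 18.94 ee [-0.048  -0.0166  0.1607] F [-0.5 -0.3] 0.2 gap 0.0003
t 19.19 ee [-0.048  -0.0244  0.1593] F [0.4 0.2] -0.3 gap -0.0003
t 19.44 ee [-0.0481 -0.0319  0.1567] F [-0.1  0.4] -0.8 gap -0.0001
t 19.69 ee [-0.0482 -0.039   0.153 ] F [ 0.1 -0.2] -0.9 gap 0.0002
```

View pics/sc4.png

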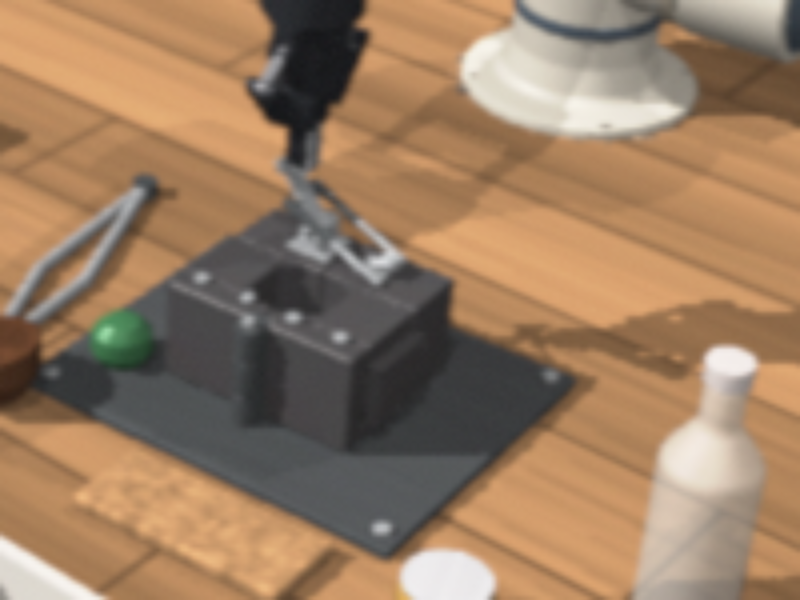

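View pics/tc4.png

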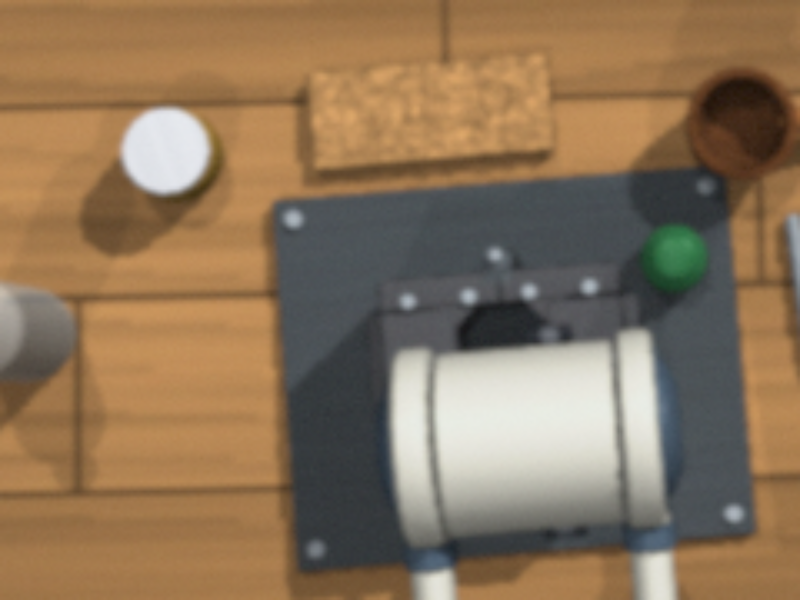

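```bash
python3 - <<'E'
from h import *
for p in [.95,.8,.65,.5,.4]:
    servo_line(lev(p,off=.002),.08); st()
save('s5',grab_frame('scene'))
E
python3 -c "
import cv2
a=cv2.imread('pics/s5.png');cv2.imwrite('pics/sc5.png',cv2.resize(a[190:265,330:430],(800,600),interpolation=2))"
```

```text
t 20.05 ee [-0.0479 -0.0456  0.1482] F [ 0.6 -0.3] 0.2 gap 0.0001
t 20.30 ee [-0.0479 -0.0514  0.1426] F [1.  0.9] 1.2 gap 0.0002
t 20.55 ee [-0.048  -0.0562  0.136 ] F [ 0.4 -0.5] 1.8 gap 0.0003
t 20.80 ee [-0.0484 -0.0597  0.1286] F [-0.4 -0.1] -0.2 gap -0.0002
t 21.05 ee [-0.0483 -0.0615  0.1238] F [-0. -0.] 0.1 gap -0.0
```

View pics/sc5.png

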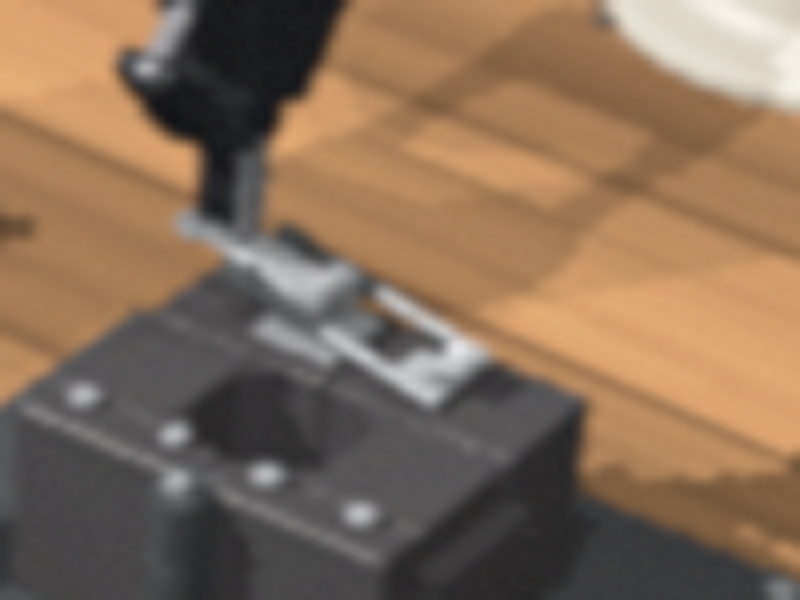

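```bash
python3 - <<'E'
from h import *
f=grab_frame('scene')
def pp(n,p): q=proj(f,W(p)); print(n,q.round(1),'crop',((q-[330,190])*8).round())
for x in (-.066,-.03):
    pp('seat',(x,.04,.0965)); pp('ontop',(x,.043,.111)); pp('beyond',(x,.047,.095)); pp('split-side',(x,.030,.095))
pp('lip+',(-.048,.045,.105))
for phi in (.2,.4,.6):
    e=phi-.122
    pp(('levend',phi),(-.048,-.022-.06*np.cos(e),.108+.06*np.sin(e)))
print([(L(d['at']).round(4),round(d['conf'],2)) for n in ['loop_bar','keeper','lever_end'] for d in mark_of(n,f)[:2]])
st()
E
```

```text
seat [389.8 234.1] crop [478. 353.]
ontop [391.1 230.2] crop [489. 322.]
beyond [391.8 235.4] crop [494. 363.]
split-side [386.8 233.4] crop [455. 347.]
seat [383.1 239.3] crop [425. 394.]
ontop [384.4 235.4] crop [435. 363.]
beyond [385.1 240.6] crop [441. 405.]
split-side [380.1 238.6] crop [401. 388.]
lip+ [388.2 234.8] crop [465. 358.]
('levend', 0.2) [352.4 218.3] crop [179. 226.]
('levend', 0.4) [353.1 215.1] crop [185. 201.]
('levend', 0.6) [354.5 212.3] crop [196. 179.]
[(array([0.0711, 0.0014, 0.0928]), 0.7), (array([-0.0526,  0.0423,  0.097 ]), 0.61), (array([-0.0503,  0.0417,  0.0945]), 0.59), (array([-0.0553, -0.0729,  0.1207]), 0.56)]
t 21.30 ee [-0.048  -0.0614  0.1245] F [0.8 0.6] 0.5 gap -0.0004
```

The bar ends match the hooked position, crop (435,400) and (485,355), and not the one on top of the lip. I'll push the lever the rest of the way down.

```bash
python3 - <<'E'
from h import *
for p,o in [(.3,.002),(.2,.0015),(.1,.0015),(0,.0015),(0,0),(0,-.001),(0,-.002),(0,-.003)]:
    servo_line(lev(p,r=.056,off=o),.05); s=st()
    if s['ft_force'][2]>12: break
p=L(read_state()['ee_pos'])
servo_line(W((p[0],p[1],.20)),.25)
servo_line(W((p[0],-.16,.30)),.3)
pause(.3); st()
f=grab_frame('scene');save('s6',f);g=grab_frame('top');save('t6',g)
for ff in (f,g):
  print([(n,L(d['at']).round(4),round(d['conf'],2)) for n in ['loop_bar','keeper','lever_end','push_spot'] for d in mark_of(n,ff)[:2]])
for phi in (0,.1,.2,.4):
    e=phi-.122
    q=proj(f,W((-.048,-.022-.06*np.cos(e),.108+.06*np.sin(e)))); print(phi,((q-[330,190])*8).round())
E
python3 -c "
import cv2
b=cv2.imread('pics/t6.png')
a=cv2.imread('pics/s6.png');cv2.imwrite('pics/sc6.png',cv2.resize(a[190:265,330:430],(800,600),interpolation=2));cv2.imwrite('pics/tc6.png',cv2.resize(b[200:335,150:330],(800,600)))"
```

```text
t 21.57 ee [-0.0483 -0.066   0.1194] F [0.2 0.7] 0.1 gap -0.0001
t 21.85 ee [-0.0483 -0.0667  0.1132] F [ 0.8 -0.1] 0.5 gap -0.0001
t 22.11 ee [-0.0483 -0.067   0.1077] F [-0.9  0.3] -0.9 gap 0.0001
t 22.37 ee [-0.0472 -0.0669  0.1054] F [-4.3  0.2] 12.1 gap -0.0001
t 23.82 ee [-0.0475 -0.159   0.2986] F [-0.3  0.2] 0.5 gap -0.0
[('loop_bar', array([-0.0551,  0.0425,  0.0972]), 0.5), ('loop_bar', array([0.0688, 0.0011, 0.0909]), 0.19), ('keeper', array([-0.0503,  0.0406,  0.0933]), 0.97), ('lever_end', array([-0.0548, -0.075 ,  0.1056]), 0.78), ('lever_end', array([-0.0563,  0.0806,  0.0615]), 0.17)]
[('loop_bar', array([-0.0506,  0.0401,  0.099 ]), 0.44), ('keeper', array([-0.0509, -0.025 ,  0.1098]), 0.66), ('keeper', array([-0.0466,  0.0386,  0.0996]), 0.55), ('lever_end', array([-0.0499, -0.0753,  0.1014]), 0.9), ('push_spot', array([-0.0536,  0.0844,  0.0608]), 0.75)]
0 [178. 254.]
0.1 [178. 240.]
0.2 [179. 226.]
0.4 [185. 201.]
```

View pics/sc6.png

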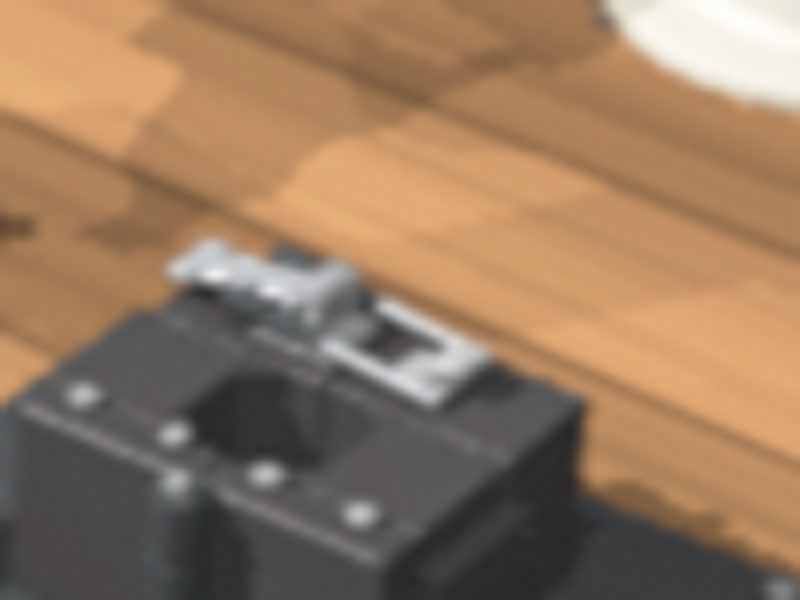

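View pics/tc6.png

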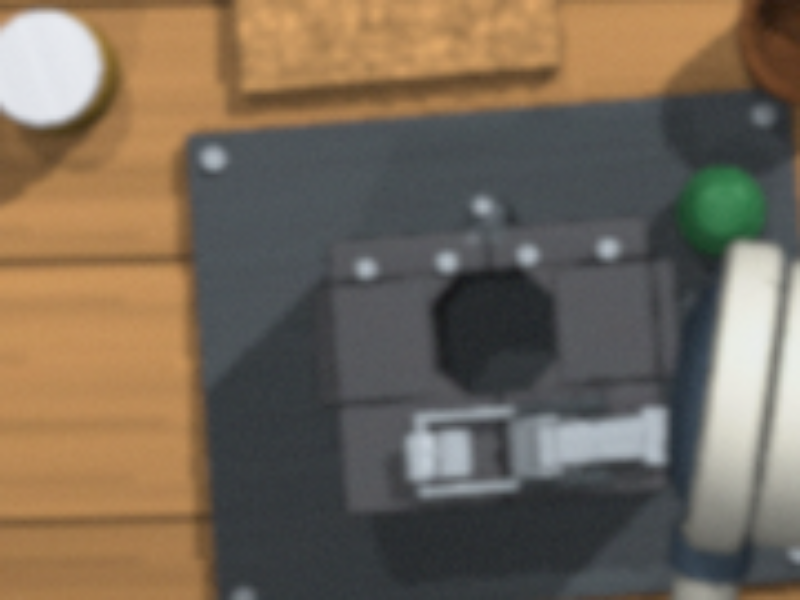

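The lever end matches angle 0: expected crop (178,254), seen around (190,255). The loop legs end under the keeper lip, and the seam is closed. The robot is clear, so I'm handing in.

```bash
python3 - <<'E'
from h import *
st(); hand_in()
E
```

```text
t 24.32 ee [-0.0472 -0.16    0.3001] F [1.1 0.6] -0.4 gap 0.0001
the job is handed in; nothing more can be done
```

The mould is shut, hooked and clamped, and the job was handed in at 24.3 s with the robot clear of everything. I pushed the swinging half shut (13–14 N at contact), then tipped the loop over so it fell beyond the keeper. Then I swung the lever over centre and pressed it down to its stop (12 N upward on the tool).

**Last checks:**
- **Seam:** the final pictures show it closed.
- **Loop bar:** it lies under the keeper's lip at the seat, at about y 40–42 mm in the mould's frame.
- **Lever:** the end was marked at z 101–106 mm, against 101 mm expected when flat. The tool stopped at 105 mm, where the flat plate's top should be.
- **Other things:** the tin, paddle, wooden cup and paperweight look unmoved in the top picture. I did not re-check the other bystanders after the last move.

**Disagreements:**
- The lever resisted less than expected on the way over: at most about 2 N where I had worked out 2–4 N. The spring stretch was not measured directly, so tightness rests on the pictures and the lever staying down.
- A few low-confidence marks were plainly wrong, such as a second "loop_bar" at the hinge, and I ignored them.

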